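# Sort primed nozzles into their colour dishes on the airbrush bench

## Robot

A 7-joint arm with a two-finger parallel gripper is mounted at the origin on the work surface. World frame = base frame: x ahead of the robot, y to its left, z up, the work surface at z = 0. Lengths are in mm, angles in rad, forces in N, time in s.
With the tool pointing down it reaches from about 400 to 875 mm from the base axis. Payload 6.5 kg.
Tool frame: the origin (TCP) lies between the finger pads; the fingertips stand 25 mm ahead of it and the grasp point (between the pads) lies 6 mm ahead of it; x points along the fingers, z is the direction in which the jaws open and shut, and the axes are right-handed (so a half turn about x gives the same grasp; the last joint's range is limited). The gripper opens to 88 mm and grips with 3 to 60 N. Pads are 18 mm wide; open, the fingers measure 123 mm over their backs; the gripper's body (75 mm by 187 mm) begins 45 mm behind the grasp point.
Start: joints at [1.272, 0.536, -0.004, 1.538, 0.003, 1.067, -0.071], TCP at [149.954, -632.459, 263.716] pointing down, gripper open.
Joint ranges: [-2.7, 2.7], [-0.37, 2.16], [-1.27, 1.26], [0.24, 2.4], [-1.31, 4.45], [0.19, 1.91], [-2.76, 2.76]. Speed limits (rad/s): [2.39, 2.39, 3.14, 3.14, 3.14, 3.14, 3.14].

## Interface

Orientations are given as a rotation vector (axis times angle).
In Python, from cell import env, snapshot, spotter gives the robot as it stands.
- The arm moves only by the tool jog_arm, never from a script. Its argument "increments" is a list of rows, each a list of 7 numbers: the turn, a rotation vector about the world's x, y, z in degrees, then the shift along the world's x, y, z in cm, then the gripper command: -1 is shut, 1 is fully open, values between are in proportion. A call has 1 to 5 rows; each row is the pose to reach, as a shift and turn from the pose measured when the call began; what a row does not reach only later rows make up. A row lasts 1/12 s, in which the tool goes at most 41.7 mm and 7.16 degrees, less where a joint would pass 70% of its speed; a pose out of reach is approached as far as the arm can. A call with a gripper value outside its range is refused whole. The fingers move at their own pace and stop on an object; "squeeze" is the grip in N (left out, the last holds). Time passes only in rows, so rows that repeat a pose let the fingers close. It gives the time, the measured TCP pose, the force and the opening at its end, in the units of the state.
- env.state(): the state, without advancing time (a new reading comes with each control period).
- snapshot(name): name is "scene" or "top" or "wrist"; returns a dict with "color" (480x640x3 uint8, red, green, blue), "K" (3x3 intrinsics, pixels), "extrinsics" (4x4, takes a point from camera to world coordinates); the wrist camera has in their place "mount" (4x4, takes a point from camera to tool coordinates, whose origin is the TCP and whose axes are the tool frame's). Camera axes: x right, y up, looking along -z (the intrinsics and any distortion apply to the point x, -y, -z); pixel columns grow to the right and rows downward; lengths in mm; the calibration is good to about 2 mm. A picture is of the moment at which its call begins: read the wrist's pose just before it. There is no depth.
- env.hand_in(): hands the job in, once; it reports no verdict.
Trained networks look in a picture, given as the dict that the camera call returned (one of the last four; its "shot" number tells which), for a name from the list of things; names that differ only in an ending like _2 or _b are one class to them, and where a whole thing is asked for, a point or a joint stands for the part that bears it (a point fixed in the world has none). Each returns a list of dicts, best first, with "conf" (0 to 1); they miss things now and then, are a little off and sometimes report something else, mostly with a low value. They report only what shows in the picture. A call takes as long as a camera call. They do not tell look-alikes from the thing itself.
- spotter.spot_in(picture, thing): "rect" ([left, top, right, bottom] in pixels, round what is visible of it).
- spotter.trace(picture, thing): "pixels" (480x640 bool, what is visible of it) and "rect" ([left, top, right, bottom] in pixels, round what is visible of it).
- spotter.mark_of(picture, thing): "point" ([column, row] in pixels: a listed point, or the origin of a listed thing).
The state is a dict: "time_s": time; "joint_pos": joint angles; "dq": joint speeds; "joint_torque": joint torques, N m; "position": TCP position; "tool_rot": TCP orientation; "force": force on the tool from outside, world axes, zero at the start; "wrist_torque": the same for the moment, N m; "finger_gap": finger opening in mm.
Only numpy, scipy, OpenCV 4.12 (cv2) and the standard library are available. Lean on these libraries where they do the work, as an engineer would, in place of code of your own. Each camera call takes 0.05 s, during which the arm holds its last target. There are 200 camera calls.

## Task

Stand each nozzle that has a coloured collar in the drying dish of the same colour, upright and flat on the dish's floor, without knocking any over. Leave the all-black nozzle, which is still drying, and the amber jar where they stand.

Things in the scene. Friction and masses are not known exactly. Their poses are not given: they have to be found in the camera images.
- nozzle_red: Loose upright dark plastic nozzle, 110 mm tall, 0.1-0.2 kg: ribbed grip part 46 mm in diameter from 50 mm up to the top, smooth 50 mm barrel below (flat round foot), 16 mm inlet stub along its +x to 35 mm from the axis, 30 mm above the foot. The top 14 mm is a red collar around a black bore. Origin: centre of the underside, z up its axis.
- nozzle_yellow: Loose upright dark plastic nozzle, 110 mm tall, 0.1-0.2 kg: ribbed grip part 46 mm in diameter from 50 mm up to the top, smooth 50 mm barrel below (flat round foot), 16 mm inlet stub along its +x to 35 mm from the axis, 30 mm above the foot. The top 14 mm is a yellow collar around a black bore. Origin: centre of the underside, z up its axis.
- nozzle_green: Loose upright dark plastic nozzle, 110 mm tall, 0.1-0.2 kg: ribbed grip part 46 mm in diameter from 50 mm up to the top, smooth 50 mm barrel below (flat round foot), 16 mm inlet stub along its +x to 35 mm from the axis, 30 mm above the foot. The top 14 mm is a green collar around a black bore. Origin: centre of the underside, z up its axis.
- nozzle_white: Loose upright dark plastic nozzle, 110 mm tall, 0.1-0.2 kg: ribbed grip part 46 mm in diameter from 50 mm up to the top, smooth 50 mm barrel below (flat round foot), 16 mm inlet stub along its +x to 35 mm from the axis, 30 mm above the foot. The top 14 mm is a white collar around a black bore. Origin: centre of the underside, z up its axis.
- dish_red: Shallow round red drying dish, fixed to the table, 84 mm outer and 76 mm inner diameter, rim 10 mm above the table, flat inner floor 4 mm above the table. Origin at the centre of its underside, on the table.
- dish_yellow: Shallow round yellow drying dish, fixed to the table, 84 mm outer and 76 mm inner diameter, rim 10 mm above the table, flat inner floor 4 mm above the table. Origin at the centre of its underside, on the table.
- dish_green: Shallow round green drying dish, fixed to the table, 84 mm outer and 76 mm inner diameter, rim 10 mm above the table, flat inner floor 4 mm above the table. Origin at the centre of its underside, on the table.
- dish_white: Shallow round white drying dish, fixed to the table, 84 mm outer and 76 mm inner diameter, rim 10 mm above the table, flat inner floor 4 mm above the table. Origin at the centre of its underside, on the table.
- nozzle_black: Loose upright dark plastic nozzle, 110 mm tall, 0.1-0.2 kg: ribbed grip part 46 mm in diameter from 50 mm up to the top, smooth 50 mm barrel below (flat round foot), 16 mm inlet stub along its +x to 35 mm from the axis, 30 mm above the foot. Same shape, but all black with no coloured collar: its paint is still drying and it stays where it is. Origin: centre of the underside, z up its axis.
- jar: Loose closed amber glass jar with a grey cap, 48 mm in diameter, 75 mm tall; stays where it is. Origin at the centre of its underside.
Not all that is in view belongs to the job. There is more than one size of the dish_white; the one meant has the size given above.

How it is judged (in metres and radians):
At the end, for the whole second after the job is handed in: Each coloured nozzle stands released, at rest and upright (0.1 rad) in the dish of its colour (axis within 14.5 mm of the dish's centre, foot at most 7 mm above the table); the black nozzle and the jar are upright within 20 mm of their start (horizontal distance between nozzle_red and dish_red below 0.0145 m and z of nozzle_red in the frame of dish_red below 0.007 m and angle between each of nozzle_red, nozzle_yellow, nozzle_green, nozzle_white, nozzle_black, jar's own z axis and vertical below 0.1 rad and linear speed of each of nozzle_red, nozzle_yellow, nozzle_green, nozzle_white below 0.02 m/s and contact force between each of nozzle_red, nozzle_yellow, nozzle_green, nozzle_white and the fingers below 0.1 N and horizontal distance between nozzle_yellow and dish_yellow below 0.0145 m and z of nozzle_yellow in the frame of dish_yellow below 0.007 m and horizontal distance between nozzle_green and dish_green below 0.0145 m and z of nozzle_green in the frame of dish_green below 0.007 m and horizontal distance between nozzle_white and dish_white below 0.0145 m and z of nozzle_white in the frame of dish_white below 0.007 m and distance of each of nozzle_black, jar from where it was at the start of the episode below 0.02 m); the robot touches nothing.
It fails at once if a nozzle is knocked over (tipped more than 57 degrees) (angle between any of nozzle_red, nozzle_yellow, nozzle_green, nozzle_white's own z axis and vertical above 1 rad).
It fails at once if the black nozzle or the jar is moved by more than 20 mm or tipped (distance of any of nozzle_black, jar from where it was at the start of the episode above 0.02 m or angle between any of nozzle_black, jar's own z axis and vertical above 0.35 rad).
It also fails if it takes over 120 s, if anything falls off the work surface, if the arm or the gripper's body presses on something with over 40 N, if the wrist force passes 120 N, or if a joint passes its speed limit or range.

## Working session

There is one attempt and no reset: what is moved stays moved. The work goes in short steps, Python scripts to look and compute and a tool call to move; the robot and the scene stay as the last step left them, time stands still between calls to the robot, and variables do not carry over. Pictures are saved under pics/ and viewed, about 12 in all and at most 16, crops included, and the job is handed in when it is done.

Besides the shell and the picture viewer there is one more tool, called after ">>>" as name([rows], argument=value, ...), one row to a line, values as JSON. jog_arm: Moves the arm, as the interface text tells. Its arguments: {"type":"object","properties":{"increments":{"type":"array","items":{"type":"array","items":{"type":"number"}}},"squeeze":{"type":"number"}},"required":["increments"]}

```bash
ls; mkdir -p pics
python3 - <<'E'
from cell import env, snapshot, spotter
import cv2,numpy as np
s=env.state(); print({k:np.round(v,3) for k,v in s.items()})
for n in ("scene","top"):
    p=snapshot(n); cv2.imwrite(f"pics/{n}0.png",p["color"][:,:,::-1]); print(n,p["K"],np.round(p["extrinsics"],3),p.keys())
E
```

```text
pics
{'time_s': np.float64(0.0), 'joint_pos': array([ 1.272,  0.537, -0.004,  1.539,  0.003,  1.067, -0.071]), 'dq': array([-0.001, -0.002,  0.001, -0.   , -0.001,  0.   , -0.002]), 'joint_torque': array([ 1.0000e-03, -5.7097e+01,  9.9100e-01, -2.5160e+01, -5.6000e-02,
        1.8000e-02,  0.0000e+00]), 'position': array([ 149.817, -631.93 ,  262.841]), 'tool_rot': array([ 1.037,  1.312, -1.035]), 'force': array([0.378, 0.117, 0.367]), 'wrist_torque': array([-0.008,  0.036, -0.038]), 'finger_gap': np.float64(88.202)}
scene [[510.86573416   0.         315.26110428]
 [  0.         510.86573416 235.9923892 ]
 [  0.           0.           1.        ]] [[ 7.57000e-01 -3.90000e-01  5.24000e-01  1.06224e+03]
 [ 6.53000e-01  4.75000e-01 -5.90000e-01 -6.18635e+02]
 [-1.90000e-02  7.89000e-01  6.14000e-01  6.86902e+02]
 [ 0.00000e+00  0.00000e+00  0.00000e+00  1.00000e+00]] dict_keys(['color', 'K', 'extrinsics', 'shot'])
top [[575.00164809   0.         316.95655127]
 [  0.         575.00164809 240.01362031]
 [  0.           0.           1.        ]] [[-1.040000e-01  9.740000e-01 -2.020000e-01  2.801120e+02]
 [-9.950000e-01 -1.020000e-01  2.200000e-02  1.603200e+01]
 [ 1.000000e-03  2.030000e-01  9.790000e-01  1.282074e+03]
 [ 0.000000e+00  0.000000e+00  0.000000e+00  1.000000e+00]] dict_keys(['color', 'K', 'extrinsics', 'shot'])
```

View pics/top0.png

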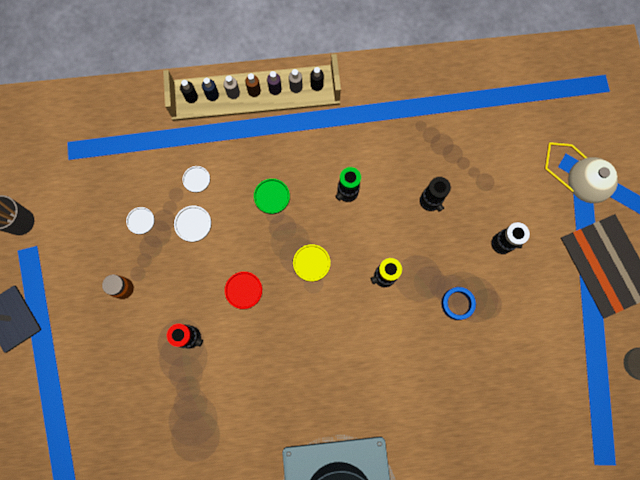

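View pics/scene0.png

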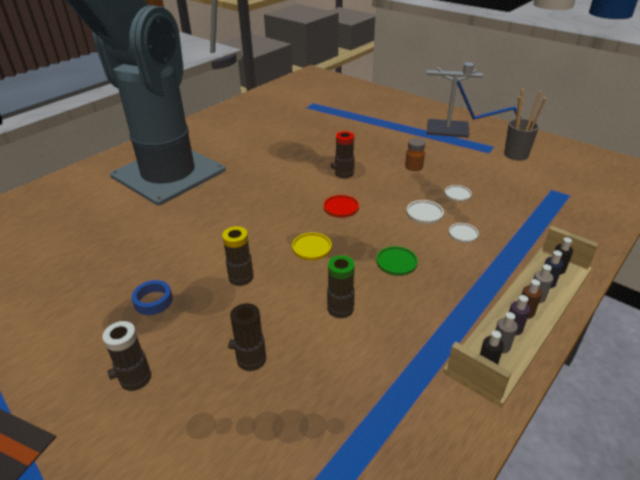

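The top view shows red, yellow, green and white collared nozzles at about (178,335), (390,269), (349,178) and (517,233). The black one is at (440,187) and the jar at (113,285). The large white dish is at (192,223), with two smaller decoys beside it. The scene view agrees with this.

```bash
cat > h.py <<'E'
from cell import env, snapshot, spotter
import cv2,numpy as np
def ray(p,uv,E=None):
    E=p["extrinsics"] if E is None else E; K=p["K"]
    d=np.array([(uv[0]-K[0,2])/K[0,0],-(uv[1]-K[1,2])/K[1,1],-1.])
    return E[:3,3],E[:3,:3]@d
def onz(p,uv,z,E=None):
    o,d=ray(p,uv,E); return (o+d*(z-o[2])/d[2])[:2]
def proj(p,X,E=None):
    E=p["extrinsics"] if E is None else E; c=E[:3,:3].T@(np.asarray(X,float)-E[:3,3]); K=p["K"]
    return np.array([K[0,2]-K[0,0]*c[0]/c[2],K[1,2]+K[1,1]*c[1]/c[2]])
def mask(p,c):
    h=cv2.cvtColor(p["color"],cv2.COLOR_RGB2HSV); H,S,V=[h[...,i].astype(int) for i in range(3)]
    m={"red":((H<6)|(H>174))&(S>190)&(V>90),"yellow":(abs(H-29)<6)&(S>170)&(V>110),"green":(abs(H-60)<15)&(S>150)&(V>60),"white":(S<50)&(V>165)}[c]
    return m.astype(np.uint8)
def blobs(p,c,z,E=None,amin=120):
    """external contours -> fitted ellipse centre on plane z"""
    out=[]
    for k in cv2.findContours(mask(p,c),cv2.RETR_EXTERNAL,cv2.CHAIN_APPROX_NONE)[0]:
        if cv2.contourArea(k)<amin: continue
        w=np.array([onz(p,q,z,E) for q in k[:,0]+0.0])
        c0,r=cv2.minEnclosingCircle(w.astype(np.float32))
        out.append((np.round(cv2.fitEllipse(k)[0],1),np.round(c0,1),round(2*r,1)))
    return out
E
python3 - <<'E'
from h import *
for n in("top","scene"):
    p=snapshot(n)
    for c in("red","yellow","green","white"):
        print(n,c)
        for a,b in zip(blobs(p,c,110),blobs(p,c,10)): print("  px",a[0],"z110",a[1],a[2],"| z10",b[1],b[2])
    for t in("nozzle_black","jar","dish_white","nozzle_white"):
        for r in spotter.mark_of(p,t)[:3]: print(t,round(r["conf"],2),np.round(r["point"]),np.round(onz(p,r["point"],0)))
E
```

```text
top red
  px [178.  334.8] z110 [357.3 288.6] 47.4 | z10 [363.9 311.8] 51.4
  px [243.  289.9] z110 [434.  151.5] 77.4 | z10 [447.1 163.1] 84.0
top yellow
  px [390.2 268.8] z110 [ 446.  -153.9] 47.8 | z10 [ 460.1 -168.4] 51.9
  px [311.3 262.4] z110 [476.5   6.7] 78.5 | z10 [493.2   5.9] 85.2
  px [569.5 166.2] z110 [ 627.8 -546.4] 117.7 | z10 [ 657.4 -594.3] 127.7
top green
  px [271.4 195.7] z110 [627.5  76.5] 77.9 | z10 [657.1  81.7] 84.5
  px [349.9 177.1] z110 [650.6 -93.8] 46.7 | z10 [ 682.2 -103.2] 50.7
top white
  px [518.  232.8] z110 [ 493.3 -429. ] 47.1 | z10 [ 511.5 -466.9] 51.1
  px [139.7 220. ] z110 [603.3 355.2] 58.6 | z10 [630.8 384.1] 63.6
  px [192. 223.] z110 [585.4 246.4] 78.2 | z10 [611.5 266. ] 84.9
  px [195.7 178.5] z110 [681.7 232.8] 59.0 | z10 [716.  251.3] 64.0
  px [600.8 174.1] z110 [ 601.8 -627.6] 67.1 | z10 [ 629.2 -682.5] 72.8
nozzle_black 0.83 [430. 203.] [ 604. -281.]
jar 0.55 [122. 288.] [481. 433.]
dish_white 0.8 [196. 184.] [706. 253.]
dish_white 0.77 [140. 221.] [632. 387.]
dish_white 0.7 [196. 225.] [609. 260.]
nozzle_white 0.84 [499. 246.] [ 
[... 329 characters left out ...]
0.7 266.1] z110 [ 657.7 -100.4] 58.5 | z10 [587.5 -10.6] 68.7
  px [396.6 260.1] z110 [721.9 -26. ] 75.3 | z10 [662.9  76.8] 88.4
scene white
  px [117.9 332.7] z110 [ 495.4 -429. ] 44.4 | z10 [ 397.1 -396.1] 52.2
  px [463.  232.1] z110 [773.3 116.3] 48.0 | z10 [723.2 243.7] 56.4
  px [424.5 211.4] z110 [682.  134.1] 69.3 | z10 [616.1 264.6] 81.3
  px [457.4 192.6] z110 [701.4 228.6] 47.9 | z10 [638.9 375.5] 56.2
nozzle_black 0.77 [250. 360.] [ 612. -284.]
jar 0.95 [414. 166.] [482. 433.]
dish_white 0.89 [425. 214.] [619. 262.]
dish_white 0.83 [457. 192.] [631. 392.]
dish_white 0.81 [464. 237.] [728. 242.]
nozzle_white 0.88 [138. 384.] [ 509. -433.]
nozzle_white 0.68 [397. 263.] [665.  79.]
```

>>> jog_arm([
  [0, 0, 0, 3.4, 2.0, 0, 1],
  [0, 0, 0, 6.9, 4.1, 0, 1],
  [0, 0, 0, 10.3, 6.1, 0, 1],
  [0, 0, 0, 13.8, 8.1, 0, 1],
  [0, 0, 0, 17.2, 10.1, 0, 1],
], squeeze=20)

```text
time_s: 1.02
position: [323.5, -530.3, 263.9]
tool_rot: [1.036, 1.31, -1.036]
force: [0.2, -0.2, 0.2]
finger_gap: 88.2
```

>>> jog_arm([
  [0, 0, 0, 3.4, 2.0, 0, 1],
  [0, 0, 0, 6.9, 4.1, 0, 1],
  [0, 0, 0, 10.3, 6.1, 0, 1],
  [0, 0, 0, 13.8, 8.1, 0, 1],
  [0, 0, 0, 15.0, 9.0, 0, 1],
])

```text
time_s: 1.43
position: [479.8, -435.1, 264.1]
tool_rot: [1.034, 1.311, -1.027]
force: [1.3, 1.6, 0.0]
finger_gap: 88.1
```

```bash
cat >> h.py <<'E'
from scipy.spatial.transform import Rotation as R
def tool():
    s=env.state(); T=np.eye(4); T[:3,:3]=R.from_rotvec(s["tool_rot"]).as_matrix(); T[:3,3]=s["position"]; return T,s
def wrist(name=None):
    T,s=tool(); p=snapshot("wrist"); p["extrinsics"]=T@p["mount"]
    if name: cv2.imwrite(f"pics/{name}.png",p["color"][:,:,::-1])
    return p,T,s
def near(p,c,z,amin=300):
    for b in blobs(p,c,z,amin=amin): print(c,z,"px",b[0],"xy",b[1],"d",b[2])
E
python3 - <<'E'
from h import *
p,T,s=wrist("w1"); print(np.round(T,3),np.round(s["joint_pos"],2),s["time_s"]); print(np.round(p["extrinsics"],2)); near(p,"white",110)
E
```

```text
[[ 4.00000e-03  9.71000e-01  2.38000e-01  4.79833e+02]
 [ 2.00000e-03  2.38000e-01 -9.71000e-01 -4.35105e+02]
 [-1.00000e+00  4.00000e-03 -1.00000e-03  2.64060e+02]
 [ 0.00000e+00  0.00000e+00  0.00000e+00  1.00000e+00]] [ 0.73  0.53 -0.09  1.54  0.05  1.07 -0.7 ] 1.4333
[[ 2.4000e-01  9.3000e-01  2.9000e-01  5.5595e+02]
 [-9.7000e-01  2.3000e-01  7.0000e-02 -4.1723e+02]
 [-0.0000e+00 -3.0000e-01  9.5000e-01  3.8668e+02]
 [ 0.0000e+00  0.0000e+00  0.0000e+00  1.0000e+00]]
white 110 px [321.6 210.2] xy [ 494.4 -429.4] d 47.0
white 110 px [596.1 124. ] xy [ 608.6 -616.1] d 60.3
```

View pics/w1.png

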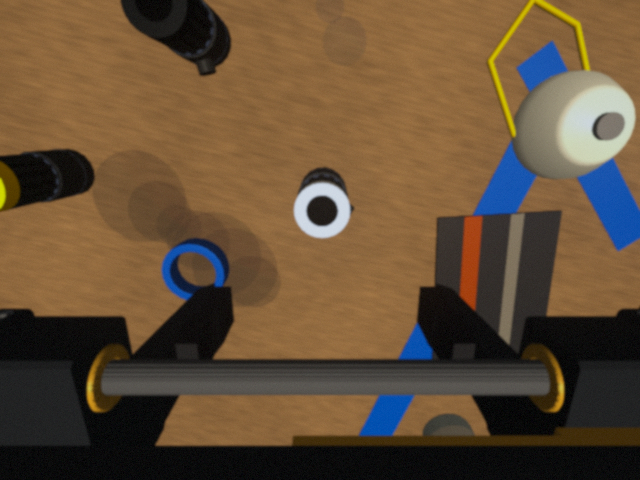

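The wrist view shows the white collar at (322,210). It gives (494.4, -429.4), which agrees with the top and scene cameras.

>>> jog_arm([
  [0, 0, 0, 1.5, 0.6, -3.0, 1],
  [0, 0, 0, 1.5, 0.6, -7.0, 1],
  [0, 0, 0, 1.5, 0.6, -11.0, 1],
  [0, 0, 0, 1.5, 0.6, -14.5, 1],
  [0, 0, 0, 1.5, 0.6, -16.5, 1],
])

```text
time_s: 1.9
position: [493.0, -427.1, 94.6]
tool_rot: [1.033, 1.318, -1.026]
force: [-1.1, 0.8, -0.4]
finger_gap: 88.4
```

>>> jog_arm([
  [0, 0, 0, 0, 0, 0, 1],
  [0, 0, 0, 0, 0, 0, 1],
])

```text
time_s: 2.07
position: [491.4, -426.8, 93.3]
tool_rot: [1.034, 1.321, -1.028]
force: [0.5, 1.0, 0.1]
finger_gap: 87.8
```

>>> jog_arm([
  [0, 0, 0, 0.3, -0.25, -0.5, 1],
  [0, 0, 0, 0.3, -0.25, -0.5, 1],
  [0, 0, 0, 0.3, -0.25, -0.5, 0],
  [0, 0, 0, 0.3, -0.25, -0.5, -0.3],
  [0, 0, 0, 0.3, -0.25, -0.5, -1],
])

```text
time_s: 2.48
position: [494.8, -429.8, 89.3]
tool_rot: [1.034, 1.32, -1.027]
force: [0.6, 0.8, 0.3]
finger_gap: 70.1
```

>>> jog_arm([
  [0, 0, 0, 0, 0, 0, -1],
  [0, 0, 0, 0, 0, 0, -1],
  [0, 0, 0, 0, 0, 0, -1],
  [0, 0, 0, 0, 0, 0, -1],
  [0, 0, 0, 0, 0, 0, -1],
])

```text
time_s: 2.9
position: [494.9, -429.7, 89.4]
tool_rot: [1.034, 1.32, -1.027]
force: [-0.2, 0.6, 0.6]
finger_gap: 45.8
```

>>> jog_arm([
  [0, 0, 0, 0, 0, 1.0, -1],
  [0, 0, 0, 0, 0, 4.0, -1],
  [0, 0, 0, 0, 0, 8.0, -1],
  [0, 0, 0, 0, 0, 12.0, -1],
  [0, 0, 0, 0.3, 1.5, 14.0, -1],
])

```text
time_s: 3.32
position: [497.8, -419.2, 235.1]
tool_rot: [1.034, 1.31, -1.031]
force: [0.6, -1.8, -0.6]
finger_gap: 45.5
```

>>> jog_arm([
  [0, 0, 0, 0.6, 3.5, 0, -1],
  [0, 0, 0, 1.3, 7.5, 0, -1],
  [0, 0, 0, 2.0, 11.5, 0, -1],
  [0, 0, 0, 2.6, 15.5, 0, -1],
  [0, 0, 0, 3.3, 19.5, 0, -1],
])

```text
time_s: 3.73
position: [530.4, -222.4, 235.7]
tool_rot: [1.034, 1.31, -1.032]
force: [1.0, 0.4, -1.8]
finger_gap: 45.7
```

>>> jog_arm([
  [0, 0, 0, 0.6, 4, 0, -1],
  [0, 0, 0, 1.3, 8, 0, -1],
  [0, 0, 0, 2.0, 12, 0, -1],
  [0, 0, 0, 2.6, 16, 0, -1],
  [0, 0, 0, 3.3, 20, 0, -1],
])

```text
time_s: 4.15
position: [563.0, -20.6, 236.3]
tool_rot: [1.034, 1.31, -1.032]
force: [-0.3, -1.0, -1.3]
finger_gap: 45.6
```

>>> jog_arm([
  [0, 0, 0, 0.6, 4, 0, -1],
  [0, 0, 0, 1.3, 8, 0, -1],
  [0, 0, 0, 2.0, 12, 0, -1],
  [0, 0, 0, 2.6, 16, 0, -1],
  [0, 0, 0, 3.3, 19, 0, -1],
])

```text
time_s: 4.57
position: [595.2, 173.8, 236.9]
tool_rot: [1.033, 1.312, -1.029]
force: [-0.7, 0.3, -1.9]
finger_gap: 45.4
```

Now go to the white dish and check it with the wrist camera, which also shows where the held nozzle is.

>>> jog_arm([
  [0, 0, 0, 0.7, 4, 0, -1],
  [0, 0, 0, 1.6, 8, 0, -1],
  [0, 0, 0, 1.8, 9, 0, -1],
  [0, 0, 0, 1.8, 9, 0, -1],
])

```text
time_s: 4.9
position: [611.9, 269.8, 237.1]
tool_rot: [1.03, 1.318, -1.022]
force: [-0.3, -0.4, -1.6]
finger_gap: 45.6
```

Run:
```python
from h import *
p,T,s=wrist("w2"); print(s["time_s"],np.round(s["position"],1),np.round(s["joint_pos"],2),T[2,:3].round(3)); near(p,"white",10); near(p,"white",T[2,3]-89.3+110)
```

```text
4.9 [611.9 269.8 237.1] [-0.33  0.61 -0.23  1.5   0.15  1.05 -1.92] [-1.     0.003 -0.004]
white 10 px [324.9 405.4] xy [381.3 211.4] d 133.6
white 10 px [325.4 339.4] xy [436.  225.7] d 155.8
white 10 px [329.6 201.3] xy [613.1 265.9] d 84.5
white 10 px [218.7 160.8] xy [633.  384.6] d 63.1
white 10 px [371.  106.7] xy [718.4 251.5] d 63.3
white 257.7596082599062 px [324.9 405.4] xy [598.9 265.6] d 38.9
white 257.7596082599062 px [325.4 339.4] xy [614.8 269.8] d 45.4
white 257.7596082599062 px [329.6 201.3] xy [666.4 281.5] d 24.6
white 257.7596082599062 px [218.7 160.8] xy [672.1 316. ] d 18.4
white 257.7596082599062 px [371.  106.7] xy [697.  277.3] d 18.4
```

View pics/w2.png

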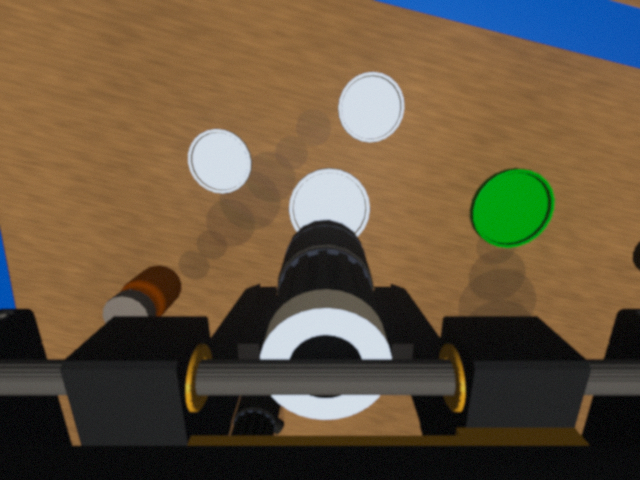

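The nozzle is held above the large white dish at (330,203), whose centre is (613.1, 265.9). The two small decoy dishes are at (219,160) and (371,107).

>>> jog_arm([
  [0, 0, 0, 0.1, -0.4, -3.5, -1],
  [0, 0, 0, 0.1, -0.4, -7.5, -1],
  [0, 0, 0, 0.1, -0.4, -11.0, -1],
  [0, 0, 0, 0.1, -0.4, -13.0, -1],
  [0, 0, 0, 0.1, -0.4, -13.4, -1],
])

```text
time_s: 5.37
position: [610.9, 258.0, 98.4]
tool_rot: [1.025, 1.316, -1.035]
force: [-0.7, -0.1, -2.3]
finger_gap: 45.9
```

>>> jog_arm([
  [0, 0, 0, 0, 0, 0, -1],
  [0, 0, 0, 0, 0, 0, -1],
])

```text
time_s: 5.53
position: [611.4, 256.1, 99.1]
tool_rot: [1.026, 1.314, -1.038]
force: [-0.2, -0.5, -2.0]
finger_gap: 45.2
```

Run:
```python
from h import *
p,T,s=wrist(); print(s["time_s"],np.round(s["position"],1),s["force"],R.from_matrix(T[:3,:3]).as_rotvec(),T[2,:3].round(4))
for n in("scene","top"):
    p=snapshot(n); near(p,"white",10,200)
    near(p,"white",T[2,3]-89.4+110,200)
```

```text
5.5333 [611.4 256.1  99.1] [-0.20405912 -0.45044047 -1.99747188] [ 1.02576689  1.31449662 -1.03754861] [-1.     -0.0066  0.0031]
white 10 px [463.  232.1] xy [723.2 243.7] d 56.4
white 119.71034829682 px [463.  232.1] xy [778.1 103.9] d 47.2
white 10 px [233.6 304.7] xy [420.9 180.2] d 136.5
white 10 px [112.5 284.3] xy [490.1 452.1] d 41.6
white 10 px [199. 173.] xy [728.3 245.9] d 52.5
white 10 px [600.8 174.2] xy [ 629.2 -682. ] d 73.2
white 10 px [217.1  53.7] xy [1021.   190.2] d 184.9
white 10 px [372.3  40.1] xy [1011.3 -206. ] d 111.2
white 10 px [263.4  26.8] xy [1085.6   68.1] d 212.8
white 119.71034829682 px [233.6 304.7] xy [408.8 166. ] d 124.7
white 119.71034829682 px [112.5 284.3] xy [472.  414.5] d 38.0
white 119.71034829682 px [199. 173.] xy [689.7 226.1] d 48.0
white 119.71034829682 px [600.8 174.2] xy [ 599.  -621.8] d 66.9
white 119.71034829682 px [217.1  53.7] xy [957.1 175.2] d 168.9
white 119.71034829682 px [372.3  40.1] xy [ 948.3 -186.9] d 101.6
white 119.71034829682 px [263.4  26.8] xy [1016.1   63.6] d 194.5
```

>>> jog_arm([
  [0, 0, 0, 0.2, 1.0, 0.1, -1],
  [0, 0, 0, 0.2, 1.0, 0.1, -1],
  [0, 0, 0, 0.2, 1.0, -0.2, -1],
  [0, 0, 0, 0.2, 1.0, -0.4, -1],
  [0, 0, 0, 0.2, 1.0, -0.5, -1],
])

```text
time_s: 6.1
position: [613.9, 267.8, 95.0]
tool_rot: [1.027, 1.314, -1.034]
force: [-0.2, -0.3, -2.0]
finger_gap: 45.8
```

>>> jog_arm([
  [0, 0, 0, 0, 0, 0, -1],
  [0, 0, 0, 0, 0, 0, -1],
])

```text
time_s: 6.27
position: [613.7, 267.5, 94.6]
tool_rot: [1.027, 1.315, -1.035]
force: [-0.4, -1.5, -1.4]
finger_gap: 45.6
```

>>> jog_arm([
  [0, 0, 0, 0, -0.1, -0.1, -1],
  [0, 0, 0, 0, -0.1, -0.2, -1],
  [0, 0, 0, 0, -0.1, -0.2, -0.2],
  [0, 0, 0, 0, -0.1, -0.2, 0.2],
  [0, 0, 0, 0, -0.1, -0.2, 1],
])

```text
time_s: 6.68
position: [614.0, 266.5, 92.8]
tool_rot: [1.027, 1.314, -1.034]
force: [1.0, -0.1, -0.1]
finger_gap: 56.6
```

>>> jog_arm([
  [0, 0, 0, 0, 0, 0, 1],
  [0, 0, 0, 0, 0, 0, 1],
  [0, 0, 0, 0, 0, 0, 1],
  [0, 0, 0, 0, 0, 0, 1],
])

```text
time_s: 7.02
position: [614.0, 266.5, 92.7]
tool_rot: [1.027, 1.314, -1.034]
force: [0.3, 1.0, -0.2]
finger_gap: 83.4
```

>>> jog_arm([
  [0, 0, 0, 0, 0, 2.0, 1],
  [0, 0, 0, 0, 0, 6.0, 1],
  [0, 0, 0, 0, 0, 10.0, 1],
  [0, 0, 0, -1, 0, 14.0, 1],
  [0, 0, 0, -4, 0.4, 16.0, 1],
])

```text
time_s: 7.43
position: [578.7, 269.5, 257.9]
tool_rot: [1.036, 1.307, -1.031]
force: [1.1, -0.1, 0.3]
finger_gap: 88.0
```

>>> jog_arm([
  [0, 0, 0, -4, 0.4, 0, 1],
  [0, 0, 0, -8, 0.8, 0, 1],
  [0, 0, 0, -12, 1.2, 0, 1],
  [0, 0, 0, -16, 1.6, 0, 1],
  [0, 0, 0, -19, 1.8, 0, 1],
])

```text
time_s: 7.85
position: [385.4, 287.8, 257.9]
tool_rot: [1.034, 1.308, -1.03]
force: [-0.5, 0.8, -0.4]
finger_gap: 88.3
```

>>> jog_arm([
  [0, 0, 0, 0, 0, 0, 1],
  [0, 0, 0, 0, 0, 0, 1],
])

```text
time_s: 8.02
position: [384.0, 288.2, 258.3]
tool_rot: [1.032, 1.309, -1.027]
force: [0.1, -0.5, -0.1]
finger_gap: 88.1
```

Run:
```python
from h import *
p,T,s=wrist("w3"); print(s["time_s"],np.round(s["position"],1),np.round(s["joint_pos"],2),T[2,:3].round(3)); near(p,"white",114);near(p,"white",10); near(p,"red",110);near(p,"red",10)
```

```text
8.0167 [384.  288.2 258.3] [-0.47  0.27 -0.31  1.97  0.11  0.91 -2.17] [-1.     0.005  0.002]
white 114 px [405.    9.4] xy [554.1 273.2] d 48.9
white 10 px [405.    9.4] xy [590.8 260.3] d 68.0
red 110 px [315.6 257.7] xy [359.  288.9] d 47.8
red 110 px [452.  173.5] xy [452.1 201.7] d 61.7
red 10 px [315.6 257.7] xy [321.8 282.4] d 65.5
red 10 px [452.  173.5] xy [449.3 163. ] d 84.5
```

View pics/w3.png

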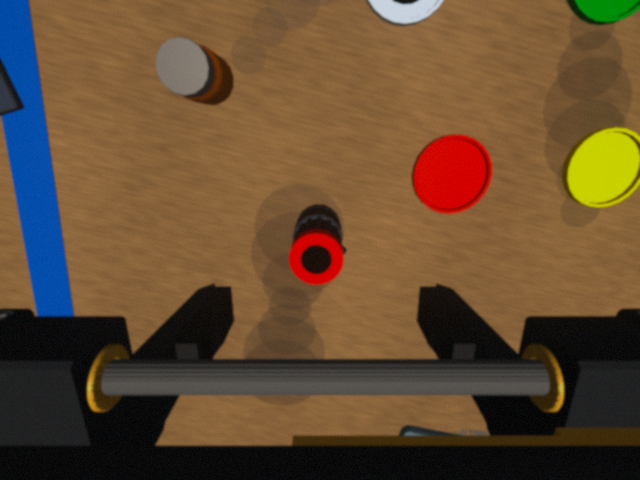

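The wrist view shows the red collar at (316,258), giving (359, 289), and the red dish at (452,173), giving (449, 163). The white nozzle is partly visible at the top of the frame.

>>> jog_arm([
  [0, 0, 0, -2.5, 0.1, -3.0, 1],
  [0, 0, 0, -2.5, 0.1, -7.0, 1],
  [0, 0, 0, -2.5, 0.1, -11.0, 1],
  [0, 0, 0, -2.5, 0.1, -15.0, 1],
  [0, 0, 0, -2.5, 0.1, -16.9, 1],
])

```text
time_s: 8.48
position: [360.9, 287.2, 85.3]
tool_rot: [1.033, 1.307, -1.033]
force: [-0.8, -1.3, 0.0]
finger_gap: 88.1
```

>>> jog_arm([
  [0, 0, 0, 0, 0, 0, 1],
  [0, 0, 0, 0, 0, 0, 1],
])

```text
time_s: 8.65
position: [361.8, 286.4, 84.2]
tool_rot: [1.032, 1.306, -1.036]
force: [0.5, -0.0, 0.4]
finger_gap: 88.3
```

>>> jog_arm([
  [0, 0, 0, -0.3, 0.25, 0.5, 1],
  [0, 0, 0, -0.3, 0.25, 0.5, 1],
  [0, 0, 0, -0.3, 0.25, 0.5, 0],
  [0, 0, 0, -0.3, 0.25, 0.5, -0.3],
  [0, 0, 0, -0.3, 0.25, 0.5, -1],
])

```text
time_s: 9.07
position: [359.3, 289.2, 90.0]
tool_rot: [1.033, 1.306, -1.035]
force: [0.3, -0.4, 0.5]
finger_gap: 70.4
```

>>> jog_arm([
  [0, 0, 0, 0, 0, 0, -1],
  [0, 0, 0, 0, 0, 0, -1],
  [0, 0, 0, 0, 0, 0, -1],
  [0, 0, 0, 0, 0, 0, -1],
  [0, 0, 0, 0, 0, 0, -1],
])

```text
time_s: 9.48
position: [359.3, 289.2, 90.0]
tool_rot: [1.033, 1.306, -1.035]
force: [-0.7, -0.3, 0.8]
finger_gap: 45.5
```

>>> jog_arm([
  [0, 0, 0, 0, 0, 2.0, -1],
  [0, 0, 0, 0, 0, 5.0, -1],
  [0, 0, 0, 2.0, -3.0, 5.0, -1],
  [0, 0, 0, 4.0, -6.0, 5.0, -1],
  [0, 0, 0, 6.0, -8.6, 5.0, -1],
])

```text
time_s: 9.9
position: [419.7, 201.7, 140.4]
tool_rot: [1.032, 1.306, -1.034]
force: [-0.1, -0.8, -1.5]
finger_gap: 45.7
```

>>> jog_arm([
  [0, 0, 0, 1.5, -2.0, 0, -1],
  [0, 0, 0, 2.8, -3.8, 0, -1],
  [0, 0, 0, 2.8, -3.8, 0, -1],
  [0, 0, 0, 2.8, -3.8, 0, -1],
])

```text
time_s: 10.23
position: [448.1, 162.5, 140.1]
tool_rot: [1.034, 1.305, -1.037]
force: [-1.1, 0.3, -0.8]
finger_gap: 45.7
```

>>> jog_arm([
  [0, 0, 0, 0, 0, 0, -1],
])

```text
time_s: 10.32
position: [447.4, 163.3, 139.9]
tool_rot: [1.034, 1.306, -1.037]
force: [-0.2, -0.5, -1.1]
finger_gap: 45.8
```

>>> jog_arm([
  [0, 0, 0, 0.2, 0, -2.0, -1],
  [0, 0, 0, 0.2, 0, -3.5, -1],
  [0, 0, 0, 0.2, 0, -4.2, -1],
  [0, 0, 0, 0.2, 0, -4.4, -1],
  [0, 0, 0, 0.2, 0, -4.4, -1],
])

```text
time_s: 10.73
position: [448.7, 163.9, 95.7]
tool_rot: [1.032, 1.307, -1.036]
force: [0.1, 0.2, -0.7]
finger_gap: 45.3
```

>>> jog_arm([
  [0, 0, 0, 0, 0, 0, -1],
  [0, 0, 0, 0, 0, 0, -1],
])

```text
time_s: 10.9
position: [448.9, 164.5, 96.3]
tool_rot: [1.032, 1.307, -1.035]
force: [0.2, 0.4, -1.1]
finger_gap: 45.5
```

>>> jog_arm([
  [0, 0, 0, 0, -0.2, -0.15, -1],
  [0, 0, 0, 0, -0.2, -0.25, -1],
  [0, 0, 0, 0, -0.2, -0.25, -0.2],
  [0, 0, 0, 0, -0.2, -0.25, 0.2],
  [0, 0, 0, 0, -0.2, -0.25, 1],
])

```text
time_s: 11.32
position: [449.1, 162.5, 94.0]
tool_rot: [1.033, 1.307, -1.035]
force: [0.3, 0.1, 0.1]
finger_gap: 56.7
```

>>> jog_arm([
  [0, 0, 0, 0, 0, 0, 1],
  [0, 0, 0, 0, 0, 0, 1],
  [0, 0, 0, 0, 0, 0, 1],
  [0, 0, 0, 0, 0, 0, 1],
])

```text
time_s: 11.65
position: [449.1, 162.6, 94.0]
tool_rot: [1.033, 1.307, -1.035]
force: [-0.7, -0.2, 0.4]
finger_gap: 83.3
```

>>> jog_arm([
  [0, 0, 0, 0, 0, 2.0, 1],
  [0, 0, 0, 0, 0, 6.0, 1],
  [0, 0, 0, 0, 0, 10.0, 1],
  [0, 0, 0, 0.4, -1.0, 14.0, 1],
  [0, 0, 0, 0.6, -4.0, 16.0, 1],
])

```text
time_s: 12.07
position: [456.8, 126.9, 258.8]
tool_rot: [1.034, 1.307, -1.023]
force: [1.4, -0.5, -0.5]
finger_gap: 88.3
```

>>> jog_arm([
  [0, 0, 0, 0, -4, 0, 1],
  [0, 0, 0, 0, -8, 0, 1],
  [0, 0, 0, 0, -12, 0, 1],
  [0, 0, 0, 0.0, -16, 0, 1],
  [0, 0, 0, 0, -20, 0, 1],
])

```text
time_s: 12.48
position: [456.3, -75.0, 259.1]
tool_rot: [1.034, 1.307, -1.023]
force: [0.9, 0.1, 1.5]
finger_gap: 88.5
```

>>> jog_arm([
  [0, 0, 0, 0, -4, 0, 1],
  [0, 0, 0, 0, -7.0, 0, 1],
  [0, 0, 0, 0, -7.0, 0, 1],
  [0, 0, 0, 0, -7.0, 0, 1],
])

```text
time_s: 12.82
position: [456.0, -146.6, 259.0]
tool_rot: [1.036, 1.305, -1.026]
force: [0.1, 0.2, 0.5]
finger_gap: 88.3
```

Run:
```python
from h import *
p,T,s=wrist("w4"); print(s["time_s"],np.round(s["position"],1),np.round(s["joint_pos"],2),T[2,:3].round(3)); near(p,"yellow",110);near(p,"yellow",10)
p=snapshot("top");near(p,"red",114);near(p,"white",114)
p=snapshot("scene");near(p,"red",114);near(p,"white",114)
```

```text
12.8167 [ 456.  -146.6  259. ] [ 0.33  0.25 -0.12  1.98  0.04  0.9  -1.15] [-1.     0.009  0.002]
yellow 110 px [330.8 242.7] xy [ 447.3 -154.7] d 48.0
yellow 110 px [189.9 135.3] xy [504.7 -30.6] d 63.0
yellow 10 px [330.8 242.7] xy [ 416.4 -164.3] d 65.6
yellow 10 px [189.9 135.3] xy [494.8   5.5] d 86.1
red 114 px [242.9 289.8] xy [434.3 151.3] d 78.5
white 114 px [139.7 220. ] xy [602.2 354. ] d 58.4
white 114 px [190.2 220.9] xy [592.1 251.4] d 96.1
white 114 px [195.7 178.5] xy [680.3 232.1] d 58.8
white 114 px [600.9 174.2] xy [ 600.7 -625.6] d 67.2
white 114 px [222.2  53. ] xy [972.6 164.1] d 131.1
white 114 px [370.3  41.8] xy [ 953.3 -188.6] d 101.3
white 114 px [254.   19.4] xy [1038.6   88.8] d 119.7
```

View pics/w4.png

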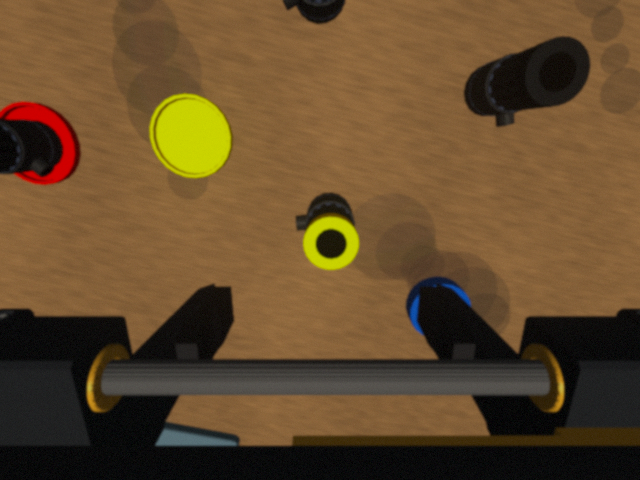

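The yellow collar is at (331,243), giving (447, -154.5), and the yellow dish at (190,135), giving (495, 5.5). The red nozzle stands inside the red dish at the left edge.

>>> jog_arm([
  [0, 0, 0, -0.9, -0.8, -3.0, 1],
  [0, 0, 0, -0.9, -0.8, -7.0, 1],
  [0, 0, 0, -0.9, -0.8, -11.0, 1],
  [0, 0, 0, -0.9, -0.8, -15.0, 1],
  [0, 0, 0, -0.9, -0.8, -16.7, 1],
])

```text
time_s: 13.38
position: [445.3, -148.8, 88.2]
tool_rot: [1.03, 1.315, -1.02]
force: [-0.4, -0.2, -0.7]
finger_gap: 88.4
```

>>> jog_arm([
  [0, 0, 0, 0, 0, 0, 1],
  [0, 0, 0, 0, 0, 0, 1],
])

```text
time_s: 13.55
position: [444.6, -146.8, 87.4]
tool_rot: [1.028, 1.319, -1.019]
force: [-0.1, -0.4, 0.4]
finger_gap: 87.7
```

>>> jog_arm([
  [0, 0, 0, 0.25, -0.75, 0.2, 1],
  [0, 0, 0, 0.25, -0.75, 0.2, 1],
  [0, 0, 0, 0.25, -0.75, 0.2, 1],
  [0, 0, 0, 0.25, -0.75, 0.2, 0],
  [0, 0, 0, 0.25, -0.75, 0.2, -0.2],
])

```text
time_s: 13.97
position: [447.6, -154.5, 90.2]
tool_rot: [1.028, 1.318, -1.018]
force: [-0.9, -0.2, 0.1]
finger_gap: 76.8
```

>>> jog_arm([
  [0, 0, 0, 0, 0, 0, -1],
  [0, 0, 0, 0, 0, 0, -1],
  [0, 0, 0, 0, 0, 0, -1],
  [0, 0, 0, 0, 0, 0, -1],
  [0, 0, 0, 0, 0, 0, -1],
])

```text
time_s: 14.38
position: [447.6, -154.5, 90.2]
tool_rot: [1.028, 1.318, -1.018]
force: [0.7, 0.0, -0.0]
finger_gap: 45.7
```

>>> jog_arm([
  [0, 0, 0, 0, 0, 2.0, -1],
  [0, 0, 0, 0, 0, 5.0, -1],
  [0, 0, 0, 1.0, 3.5, 5.0, -1],
  [0, 0, 0, 2.1, 7.0, 5.0, -1],
  [0, 0, 0, 3.3, 11.0, 5.0, -1],
])

```text
time_s: 14.8
position: [480.7, -44.9, 140.7]
tool_rot: [1.031, 1.315, -1.021]
force: [1.1, -1.1, -0.9]
finger_gap: 45.5
```

>>> jog_arm([
  [0, 0, 0, 1.0, 3.0, 0, -1],
  [0, 0, 0, 1.4, 5.0, 0, -1],
  [0, 0, 0, 1.4, 5.0, 0, -1],
  [0, 0, 0, 1.4, 5.0, 0, -1],
])

```text
time_s: 15.13
position: [494.5, 6.3, 140.4]
tool_rot: [1.028, 1.317, -1.019]
force: [-0.0, 0.3, -0.8]
finger_gap: 45.7
```

>>> jog_arm([
  [0, 0, 0, 0, 0, 0, -1],
])

```text
time_s: 15.22
position: [494.0, 5.0, 140.1]
tool_rot: [1.028, 1.317, -1.021]
force: [0.9, 0.4, -1.1]
finger_gap: 45.4
```

>>> jog_arm([
  [0, 0, 0, 0.1, 0, -2.0, -1],
  [0, 0, 0, 0.1, 0, -3.5, -1],
  [0, 0, 0, 0.1, 0, -4.2, -1],
  [0, 0, 0, 0.1, 0, -4.4, -1],
  [0, 0, 0, 0.1, 0, -4.4, -1],
])

```text
time_s: 15.63
position: [494.6, 4.0, 95.8]
tool_rot: [1.028, 1.317, -1.023]
force: [-0.0, 0.4, -0.7]
finger_gap: 45.8
```

>>> jog_arm([
  [0, 0, 0, 0, 0, 0, -1],
  [0, 0, 0, 0, 0, 0, -1],
])

```text
time_s: 15.8
position: [495.0, 3.6, 96.5]
tool_rot: [1.029, 1.316, -1.023]
force: [0.7, -0.6, -0.5]
finger_gap: 45.3
```

>>> jog_arm([
  [0, 0, 0, 0, 0.2, -0.15, -1],
  [0, 0, 0, 0, 0.2, -0.25, -1],
  [0, 0, 0, 0, 0.2, -0.25, -0.2],
  [0, 0, 0, 0, 0.2, -0.25, 0.2],
  [0, 0, 0, 0, 0.2, -0.25, 1],
])

```text
time_s: 16.22
position: [495.2, 5.6, 94.2]
tool_rot: [1.029, 1.315, -1.023]
force: [0.1, 0.3, 0.3]
finger_gap: 56.3
```

>>> jog_arm([
  [0, 0, 0, 0, 0, 0, 1],
  [0, 0, 0, 0, 0, 0, 1],
  [0, 0, 0, 0, 0, 0, 1],
  [0, 0, 0, 0, 0, 0, 1],
])

```text
time_s: 16.55
position: [495.2, 5.6, 94.2]
tool_rot: [1.029, 1.315, -1.023]
force: [-0.2, 0.5, -0.2]
finger_gap: 83.5
```

>>> jog_arm([
  [0, 0, 0, 0, 0, 2.0, 1],
  [0, 0, 0, 0, 0, 6.0, 1],
  [0, 0, 0, 0, 0, 10.0, 1],
  [0, 0, 0, 1.0, -1.0, 14.0, 1],
  [0, 0, 0, 4.0, -3.0, 16.0, 1],
])

```text
time_s: 16.97
position: [534.2, -21.9, 258.7]
tool_rot: [1.028, 1.316, -1.017]
force: [1.1, 1.0, -1.3]
finger_gap: 88.2
```

>>> jog_arm([
  [0, 0, 0, 3, -2, 0, 1],
  [0, 0, 0, 6.0, -4, 0, 1],
  [0, 0, 0, 9.0, -6.0, 0, 1],
  [0, 0, 0, 11.5, -7.5, 0, 1],
  [0, 0, 0, 11.5, -7.5, 0, 1],
])

```text
time_s: 17.38
position: [652.3, -101.3, 258.0]
tool_rot: [1.03, 1.311, -1.02]
force: [-0.6, 1.4, 0.4]
finger_gap: 88.0
```

Run:
```python
from h import *
p,T,s=wrist("w5"); print(s["time_s"],np.round(s["position"],1),np.round(s["joint_pos"],2),T[2,:3].round(3)); near(p,"green",110);near(p,"green",10);near(p,"yellow",114)
```

```text
17.3833 [ 652.3 -101.3  258. ] [ 0.15  0.56 -0.09  1.52  0.05  1.06 -1.28] [-1.     0.007 -0.   ]
green 110 px [316.3 227.5] xy [653.4 -94.6] d 47.2
green 110 px [158.4 156.8] xy [678.2  36.3] d 62.2
green 10 px [316.3 227.5] xy [625.8 -98.9] d 64.6
green 10 px [158.4 156.8] xy [659.9  80.3] d 85.1
yellow 114 px [234.6 312.5] xy [561.6 -39.4] d 44.9
yellow 114 px [194.9 292.7] xy [569.2 -11. ] d 56.0
```

View pics/w5.png

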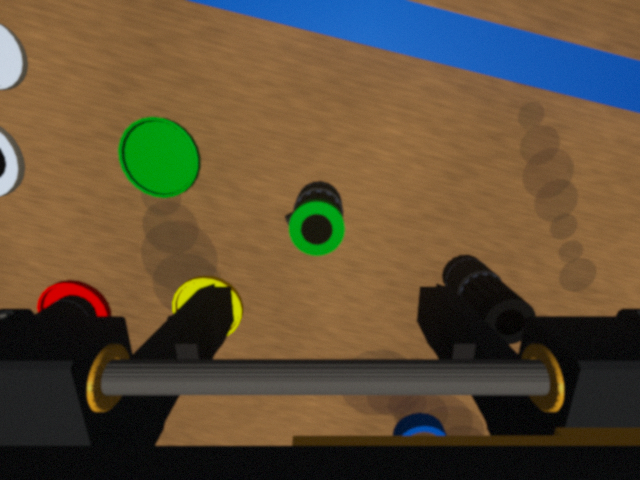

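The green collar is at (316,228), giving (653, -94.6), and the green dish at (158,157), giving (660, 80). The black nozzle is clear on the right.

>>> jog_arm([
  [0, 0, 0, 0.1, 0.7, -3.0, 1],
  [0, 0, 0, 0.1, 0.7, -7.0, 1],
  [0, 0, 0, 0.1, 0.7, -11.0, 1],
  [0, 0, 0, 0.1, 0.7, -15.0, 1],
  [0, 0, 0, 0.1, 0.7, -16.5, 1],
])

```text
time_s: 17.85
position: [646.7, -90.5, 87.4]
tool_rot: [1.026, 1.323, -1.024]
force: [-1.3, 0.3, -1.0]
finger_gap: 88.1
```

>>> jog_arm([
  [0, 0, 0, 0, 0, 0, 1],
  [0, 0, 0, 0, 0, 0, 1],
])

```text
time_s: 18.02
position: [645.5, -89.6, 87.1]
tool_rot: [1.025, 1.326, -1.024]
force: [0.1, -0.2, 1.1]
finger_gap: 88.0
```

>>> jog_arm([
  [0, 0, 0, 0.7, -0.5, 0.2, 1],
  [0, 0, 0, 0.7, -0.5, 0.2, 1],
  [0, 0, 0, 0.7, -0.5, 0.2, 1],
  [0, 0, 0, 0.7, -0.5, 0.2, 0],
  [0, 0, 0, 0.7, -0.5, 0.2, -0.2],
])

```text
time_s: 18.43
position: [653.0, -94.7, 90.1]
tool_rot: [1.026, 1.325, -1.024]
force: [0.3, -0.0, 0.4]
finger_gap: 77.1
```

>>> jog_arm([
  [0, 0, 0, 0, 0, 0, -1],
  [0, 0, 0, 0, 0, 0, -1],
  [0, 0, 0, 0, 0, 0, -1],
  [0, 0, 0, 0, 0, 0, -1],
  [0, 0, 0, 0, 0, 0, -1],
])

```text
time_s: 18.85
position: [652.9, -94.6, 90.1]
tool_rot: [1.026, 1.325, -1.024]
force: [-1.0, 0.7, 0.5]
finger_gap: 45.2
```

>>> jog_arm([
  [0, 0, 0, 0, 0, 2.0, -1],
  [0, 0, 0, 0, 0, 5.0, -1],
  [0, 0, 0, 0.1, 3.7, 5.0, -1],
  [0, 0, 0, 0.3, 7.5, 5.0, -1],
  [0, 0, 0, 0.5, 11.5, 5.0, -1],
])

```text
time_s: 19.27
position: [657.9, 20.2, 140.5]
tool_rot: [1.027, 1.323, -1.026]
force: [1.3, 0.6, -1.5]
finger_gap: 45.0
```

>>> jog_arm([
  [0, 0, 0, 0.2, 3.3, 0, -1],
  [0, 0, 0, 0.2, 5.9, 0, -1],
  [0, 0, 0, 0.2, 5.9, 0, -1],
  [0, 0, 0, 0.2, 5.9, 0, -1],
])

```text
time_s: 19.6
position: [659.3, 82.1, 140.0]
tool_rot: [1.025, 1.326, -1.023]
force: [-0.5, -0.5, -1.8]
finger_gap: 45.2
```

>>> jog_arm([
  [0, 0, 0, 0, 0, 0, -1],
])

```text
time_s: 19.68
position: [659.2, 80.2, 139.6]
tool_rot: [1.024, 1.325, -1.025]
force: [0.6, 0.3, -1.5]
finger_gap: 45.8
```

>>> jog_arm([
  [0, 0, 0, 0, 0, -2.0, -1],
  [0, 0, 0, 0, 0, -3.5, -1],
  [0, 0, 0, 0, 0, -4.2, -1],
  [0, 0, 0, 0, 0, -4.4, -1],
  [0, 0, 0, 0, 0, -4.4, -1],
])

```text
time_s: 20.1
position: [658.8, 79.2, 94.8]
tool_rot: [1.024, 1.326, -1.027]
force: [0.5, -0.6, -1.9]
finger_gap: 45.9
```

>>> jog_arm([
  [0, 0, 0, 0, 0, 0, -1],
  [0, 0, 0, 0, 0, 0, -1],
])

```text
time_s: 20.27
position: [659.0, 78.8, 95.0]
tool_rot: [1.024, 1.325, -1.028]
force: [-0.4, -0.5, -1.7]
finger_gap: 45.6
```

Then open, retreat, and drive out of the cameras' way.

>>> jog_arm([
  [0, 0, 0, 0, 0.15, -0.1, -1],
  [0, 0, 0, 0, 0.15, -0.15, -1],
  [0, 0, 0, 0, 0.15, -0.15, -0.2],
  [0, 0, 0, 0, 0.15, -0.15, 0.2],
  [0, 0, 0, 0, 0.15, -0.15, 1],
])

```text
time_s: 20.68
position: [659.3, 80.4, 93.9]
tool_rot: [1.025, 1.324, -1.027]
force: [-1.0, 0.3, -0.6]
finger_gap: 56.7
```

>>> jog_arm([
  [0, 0, 0, 0, 0, 0, 1],
  [0, 0, 0, 0, 0, 0, 1],
  [0, 0, 0, 0, 0, 0, 1],
  [0, 0, 0, 0, 0, 0, 1],
])

```text
time_s: 21.02
position: [659.3, 80.4, 93.9]
tool_rot: [1.025, 1.324, -1.027]
force: [0.6, -0.2, -0.1]
finger_gap: 83.2
```

>>> jog_arm([
  [0, 0, 0, 0, 0, 2.0, 1],
  [0, 0, 0, 0, 0, 6.0, 1],
  [0, 0, 0, 0, 0, 10.0, 1],
  [0, 0, 0, 0, 0, 14.0, 1],
  [0, 0, 0, -1.0, -3.0, 17.0, 1],
])

```text
time_s: 21.43
position: [651.3, 59.1, 266.6]
tool_rot: [1.024, 1.327, -1.014]
force: [1.0, 0.5, -0.4]
finger_gap: 88.1
```

>>> jog_arm([
  [0, 0, 0, -1, -4, 0, 1],
  [0, 0, 0, -2, -8, 0, 1],
  [0, 0, 0, -3.5, -12, 0, 1],
  [0, 0, 0, -4.5, -16, 0, 1],
  [0, 0, 0, -6, -20, 0, 1],
])

```text
time_s: 21.85
position: [591.3, -141.3, 266.9]
tool_rot: [1.025, 1.326, -1.014]
force: [-0.3, -0.5, -0.8]
finger_gap: 88.1
```

>>> jog_arm([
  [0, 0, 0, -1, -4, 0, 1],
  [0, 0, 0, -2, -8, 0, 1],
  [0, 0, 0, -3.5, -12, 0, 1],
  [0, 0, 0, -4.5, -16, 0, 1],
  [0, 0, 0, -6, -20, 0, 1],
])

```text
time_s: 22.27
position: [531.8, -340.6, 267.1]
tool_rot: [1.024, 1.326, -1.013]
force: [0.8, -0.2, 0.2]
finger_gap: 87.8
```

>>> jog_arm([
  [0, 0, 0, -1, -4, 0, 1],
  [0, 0, 0, -2, -8, 0, 1],
  [0, 0, 0, -3, -10, 0, 1],
  [0, 0, 0, -3, -10, 0, 1],
])

```text
time_s: 22.6
position: [496.8, -447.8, 266.8]
tool_rot: [1.027, 1.322, -1.024]
force: [-0.2, -1.0, -0.2]
finger_gap: 88.3
```

```bash
python3 - <<'E'
from h import *
print(env.state()["time_s"])
for n in("top","scene"):
    p=snapshot(n); cv2.imwrite(f"pics/{n}9.png",p["color"][:,:,::-1])
    for t in("nozzle_black","jar"):
        for r in spotter.mark_of(p,t)[:1]: print(n,t,round(r["conf"],2),np.round(r["point"]),np.round(onz(p,r["point"],0)))
    # difference from the start picture around black nozzle and jar
    a=cv2.imread(f"pics/{n}0.png")[:,:,::-1].astype(int)
    for t in("nozzle_black","jar"):
        r=spotter.spot_in(p,t)
        if r:
            x0,y0,x1,y1=[int(v) for v in r[0]["rect"]]; d=abs(p["color"].astype(int)-a)[y0:y1,x0:x1]; print(n,t,"mean pixel change",d.mean().round(1))
E
python3 -c "
import cv2,numpy as np
a=cv2.imread('pics/top9.png')[130:370,90:490]; b=cv2.imread('pics/scene9.png')[110:380,80:480]
cv2.imwrite('pics/cmp.png',np.vstack([cv2.resize(a,(480,288)),cv2.resize(b,(480,310))]))"
```

```text
22.6
top nozzle_black 0.62 [433. 201.] [ 608. -288.]
top jar 0.76 [122. 292.] [472. 434.]
top nozzle_black mean pixel change 2.9
top jar mean pixel change 3.2
scene nozzle_black 0.88 [252. 360.] [ 615. -283.]
scene jar 0.91 [411. 166.] [478. 427.]
scene jar mean pixel change 2.9
```

View pics/cmp.png

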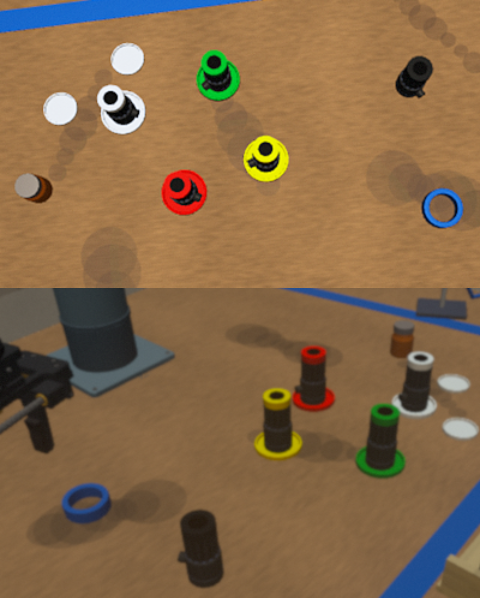

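All four stand upright in their own dishes. One numerical check of the collars against the dishes from the scene camera before handing in.

Run:
```python
from h import *
q=snapshot("scene"); 
D={"red":(449,163),"yellow":(495,5.5),"green":(660,80),"white":(613,266)}
for n in ("scene","top"):
    p=snapshot(n); g=cv2.cvtColor(p["color"],cv2.COLOR_RGB2GRAY)
    for c,(x,y) in D.items():
        # bore: dark blob near its predicted pixel inside the collar
        u=proj(p,(x,y,114)); m=(g<45).astype(np.uint8)
        k,l,st,ce=cv2.connectedComponentsWithStats(m)
        best=[(round(float(np.hypot(*(onz(p,ce[i],114)-(x,y)))),1),np.round(onz(p,ce[i],114),1),st[i,4]) for i in range(1,k) if 20<st[i,4]<2000 and np.hypot(*(ce[i]-u))<14]
        print(n,c,best)
```

```text
scene red [(1.8, array([450.5, 162. ]), np.int32(38))]
scene yellow [(1.7, array([496.7,   5.3]), np.int32(33))]
scene green [(0.5, array([660.5,  80.2]), np.int32(59))]
scene white []
top red [(2.0, array([447.5, 161.6]), np.int32(107))]
top yellow [(1.3, array([493.7,   5.8]), np.int32(95))]
top green [(2.0, array([658. ,  80.4]), np.int32(92))]
top white [(0.7, array([612.3, 265.7]), np.int32(91))]
```

```bash
python3 -c "
from cell import env
print(env.hand_in())"
```

```text
the job is handed in; nothing more can be done
None
```

I stood the white, red, yellow and green nozzles in the dishes of their own colours and handed the job in at about 23 s. The hand-in gives no verdict. White went into the 84 mm dish, not either of the smaller look-alikes.

- **Position:** the last pictures put every nozzle axis within about 2 mm of its dish centre, against a limit of 14.5 mm. The white nozzle's bore was found only in the top view (0.7 mm off); the scene camera missed it.
- **Upright and flat:** I judged upright by eye in the final top and scene pictures, and all four looked upright. I did not measure foot height in the pictures. Each nozzle was released with the gripper about 4 mm above its grasp height, which matches the dish floor.
- **Black nozzle and jar:** they look unmoved. The network's marks before and after differ by up to about 9 mm for each. That is within the 20 mm limit and probably detector noise, since the top-view pixels around both and the scene-view pixels around the jar hardly changed. The scene-view pixel comparison for the black nozzle gave no result.
- **Arm:** it ended open and clear, at (497, -448, 267) mm.

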